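Pack the spice caddy and weigh it on the hand scale

ROBOT

A 6-joint arm with a two-finger parallel gripper is mounted at the origin on a cart in front of the work surface, level with it; the furniture and walls round the work are solid. World frame = base frame: x ahead of the robot, y to its left, z up, the work surface at z = 0. Lengths are in m, angles in rad, forces in N, time in s.
With the tool pointing down it reaches from about 0.325 to 0.9 m from the base axis. Payload 3.5 kg.
Tool frame: the origin (TCP) lies at the centre of the arm's flange, where the gripper is bolted on; the fingertips stand 173 mm ahead of it and the grasp point (between the pads) lies 155 mm ahead of it; z points along the fingers, y is the line along which they close (so a half turn about z gives the same grasp; the last joint's range is limited). The gripper opens to 85 mm and grips with 20 to 120 N. Pads are 22 mm wide; open, the fingers measure 114 mm over their backs; the gripper's body (76 mm by 85 mm) begins 54 mm behind the grasp point. The pads swing forward as they close: fully open they stand 13 mm farther back than shut.
Start: joints at [1.167, 0.276, -0.026, 1.268, 0, 1.467], TCP at [0.185, 0.597, 0.405] pointing down, gripper open.
Joint ranges: [-3.12, 3.12], [-0.85, 1.88], [-1.08, 1.24], [-1.95, 2.15], [-1.57, 1.53], [-3.14, 3.14]. Speed limits (rad/s): [2.57, 2.57, 3.14, 3.14, 3.14, 3.14].

INTERFACE

Orientations are given as a rotation vector (axis times angle).
In Python, from bench import r, cams, search_frame, trace gives the robot as it stands. Calls block until the motion is done:
- r.reach(position, orientation): joint-space move of the TCP to a pose.
- r.move_straight(position, velocity=0.15, ori=None): straight line of the TCP; ori=None keeps the orientation; velocity is the mean speed in m/s.
- r.set_joints(angles): joint-space move.
- r.open_jaws() and r.clamp(grip_force=None): open the fingers fully, or close them until they stop; grip_force is the grip in N (None keeps the last).
- r.dwell(seconds).
- r.inverse_kinematics(position, orientation): joint angles nearest the present ones, or None.
- cams.get_image(name): name is "side" or "top" or "wrist"; returns a dict with "frame" (400x640x3 uint8, blue, green, red), "K" (3x3 intrinsics, pixels), "cam_to_world" (4x4, takes a point from camera to world coordinates); the wrist camera has in their place "tool_from_camera" (4x4, takes a point from camera to tool coordinates, whose origin is the TCP and whose axes are the flange's). Camera axes: x right, y down, z forward; pixel columns grow to the right and rows downward; lengths in m; the calibration is good to about 2 mm. The wrist camera is an equidistant fisheye: a pixel r from the principal point sees the ray r / f radians off the axis. A picture is of the moment at which its call begins: read the wrist's pose just before it. There is no depth.
A pose or a line that the arm cannot do raises r.IKError and nothing moves.
- r.finish_job(): hands the job in; it is judged then, once.
Trained networks look in the newest picture that a camera, given by its name, has taken for a name from the list of things; names that differ only in an ending like _2 or _b are one class to them, and where a whole thing is asked for, a point or a joint stands for the part that bears it (a point fixed in the world has none). Each returns a list of dicts, best first, with "confidence" (0 to 1); they miss things now and then, are a little off and sometimes report something else, mostly with a low value. They report only what shows in the picture. A call takes as long as a camera call.
- search_frame(camera, thing): "extent" ([left, top, right, bottom] in pixels, round what is visible of it).
- trace(camera, thing): "pixels" (400x640 bool, what is visible of it) and "extent" ([left, top, right, bottom] in pixels, round what is visible of it).
Readings, each from a call of its own:
- r.current_time_s(): time.
- r.current_joint_pos(): joint angles.
- r.current_joint_vel(): joint speeds.
- r.current_effort(): joint torques, N m.
- r.current_tcp_pos(): TCP position.
- r.current_tool_rot(): TCP orientation.
- r.current_wrist_force(): force on the tool from outside, world axes, zero at the start.
- r.current_wrist_torque(): the same for the moment, N m.
- r.current_width(): opening from 0.0 (shut) to 1.0 (fully open).
- r.current_grip_force(): force on a finger pad.
Only numpy, scipy, OpenCV 4.12 (cv2) and the standard library are available. Lean on these libraries where they do the work, as an engineer would, in place of code of your own. Each camera call takes 0.05 s, during which the arm holds its last target. There are 200 camera calls.

TASK

Stand every small spice jar that is on the table upright in a compartment of its own in the plywood caddy, shared out between its two halves so that it will hang level, and only then swing the caddy's carrying handle up until it stands upright by itself. Take the hand scale from its stand, hook it under the middle of the handle, raise the caddy on it until it hangs level and clear of the table, hold it still there for about three seconds so that the reading settles, and lower it onto the table again; the caddy must leave the table only on the hook, and not drop off it. Then unhook the scale and lay it back in its stand, and fold the handle down again to the side where it lay, leaving the mug, the food tin and the tape where they are.

Things in the scene. Friction and masses are not known exactly. Their poses are not given: they have to be found in the camera images.
- caddy: plywood spice caddy: open tray 68 mm wide (its x), 253 mm long (its y), long walls 30 mm high, end walls 46 mm, floor 6 mm thick. Three 24 mm high cross walls make four compartments in a row along y, each 60 x 58 mm inside, centred at x = 0, y = -91.5, -30.5, +30.5, +91.5 mm. About 0.3 kg empty. Origin: centre of its underside, z up
- handle (a joint): the caddy's carrying handle, a bail of 8 mm steel bar pivoted outside the end walls about a line along the caddy's y, at x = 0, 34 mm above its underside. Rad: 0 = upright over the caddy's middle; negative = leaning to the caddy's -x side (robot's side), positive = to +x; stops at -1.4 and 1.4. Stiff: it stays where it is left; 1 N at the bar moves it
- handle_mid (a point): middle of the handle's bar, 97 mm from the pivot line, on the bar's centre line; the bar (8 mm thick) peaks here and drops about 8 mm towards 30 mm on either side. Axes as the handle's: y along the bar, z away from the pivots
- caddy_end_l (a point): lower outer edge of the caddy's +y end, on its middle line, at the underside
- caddy_end_r (a point): lower outer edge of the caddy's -y end, on its middle line, at the underside
- scale: spring hand scale, upright: a black cross grip 26 mm (x) x 112 mm (y) x 24 mm high, under it a tube 21 mm thick down to 75 mm below the grip's centre, then the hook. Origin: centre of the grip; y along the grip, z up. 0.16 kg. It hangs in its stand by the ends of the grip; the middle 70 mm of the grip is free
- scale_hook (a joint): how far the scale's hook and its graduated white stem are pulled down out of the tube (m): 0 without load, 45 mm at the stop, about 250 N/m
- hook_seat (a point): lowest inside point of the scale's hook (6 mm wire in the scale's x-z plane), 128 mm below the grip's centre unloaded; axes as the scale's. The hook's back is on its -x side and it is open to +x: its tip's top is at x = +18 mm, 17 mm above the seat; the stem ends 41 mm above the seat. So a bar's centre goes in at 22 to 34 mm above the seat. Outside bottom: 6 mm below the seat
- scale_stand: fixed steel stand: base plate 100 x 130 mm, two uprights at y = +43 and -43 mm, each topped by a saddle (trough along y, 12 mm long; floor 155 mm high and 31 mm wide, lips flaring outwards up to 173 mm). The scale's grip lies in both saddles, its centre at x = y = 0, 167 mm above the table; it lifts out upwards. Origin: centre of the underside; y along the saddles' line
- allspice: small spice jar with a red screw cap, 42 mm across and 61 mm high, the cap being its top 20 mm and as wide as the jar; origin: centre of its underside, z up. One of the jars to pack (absent in some starts: then its pose is None from the start)
- cayenne: small spice jar with a red screw cap, 40 mm across and 65 mm high, the cap being its top 20 mm and as wide as the jar; origin: centre of its underside, z up. One of the jars to pack (absent in some starts: then its pose is None from the start)
- mace: small spice jar with a red screw cap, 39 mm across and 59 mm high, the cap being its top 20 mm and as wide as the jar; origin: centre of its underside, z up. One of the jars to pack (absent in some starts: then its pose is None from the start)
- five_spice: small spice jar with a black screw cap, 51 mm across and 81 mm high, the cap being its top 20 mm and as wide as the jar; origin: centre of its underside, z up. One of the jars to pack (absent in some starts: then its pose is None from the start)
- mug: white mug, 92 mm across, 95 mm high, a bystander; origin under its middle
- food_tin: sealed food tin, 57 mm across, 72 mm high, a bystander; origin under its middle
- tape_roll: roll of masking tape lying flat, 98 mm across, 25 mm high, a bystander; origin under its middle

How it is judged:
By the outcome, as a careful person would: the job done as asked, in the order asked, and still so for the second after the job is handed in, with the robot touching nothing.
Of allspice, cayenne, mace, five_spice only 2 to 4 are there at a start; the rules pass over those that are not, and their reading is None.
At some moment in a run one of caddy may be knocked a few centimetres aside while the robot is not near it.
It also fails if it takes over 208 s, if anything falls off the work surface, if the arm or the gripper's body presses on something with over 40 N, if the wrist force passes 120 N, or if a joint passes its speed limit or range.

## Working session

There is one attempt and no reset: what is moved stays moved. The work goes in short steps, each a Python script; the robot and the scene stay as the last script left them, time stands still between calls to the robot, and variables do not carry over. Pictures are saved under pics/ and viewed, at most 14 in all, crops included, and the job is handed in when it is done.

```bash
ls; mkdir -p pics
python3 - <<'E'
from bench import r,cams,search_frame,trace
import cv2,numpy as np
print(r.current_time_s())
ims=[]
for c in("top","side"):
    d=cams.get_image(c); cv2.imwrite(f"pics/{c}0.png",d["frame"])
    print(c,d["K"].tolist(),np.round(d["cam_to_world"],4).tolist())
    for n in["caddy","handle","scale","scale_stand","allspice","cayenne","mace","five_spice","mug","food_tin","tape_roll"]:
        print(n,[(np.round(o["extent"]).tolist(),round(o["confidence"],2)) for o in search_frame(c,n)[:3]])
d=cams.get_image("wrist");print(d["K"].tolist(),np.round(d["tool_from_camera"],4).tolist())
print(r.current_time_s(), r.current_tool_rot())
E
```

```text
pics
0.0
top [[469.05082298764694, 0.0, 312.90199468746846], [0.0, 469.05082298764694, 201.63113230908232], [0.0, 0.0, 1.0]] [[-0.0067, -0.9828, 0.1845, 0.3082], [-1.0, 0.0072, 0.0025, 0.0083], [-0.0038, -0.1845, -0.9828, 1.4191], [0.0, 0.0, 0.0, 1.0]]
caddy [([272.0, 184.0, 365.0, 233.0], 0.56)]
handle [([270.0, 196.0, 365.0, 236.0], 0.79)]
scale [([423.0, 199.0, 466.0, 224.0], 0.86), ([183.0, 178.0, 207.0, 198.0], 0.4), ([272.0, 186.0, 366.0, 232.0], 0.26)]
scale_stand [([408.0, 196.0, 464.0, 235.0], 0.73)]
allspice []
cayenne [([183.0, 223.0, 198.0, 236.0], 0.73)]
mace [([222.0, 188.0, 238.0, 207.0], 0.5)]
five_spice [([183.0, 177.0, 207.0, 198.0], 0.8)]
mug [([233.0, 126.0, 270.0, 170.0], 0.73)]
food_tin [([335.0, 140.0, 356.0, 166.0], 0.88)]
tape_roll [([188.0, 257.0, 221.0, 291.0], 0.84)]
side [[472.371233176606, 0.0, 317.1323169597778], [0.0, 472.371233176606, 198.38514727805304], [0.0, 0.0, 1.0]] [[-0.9748, -0.1151, 0.1911, 0.2728], [-0.2231, 0.5068, -0.8327, 1.2138], [-0.001, -0.8543, -0.5197, 0.8851], [0.0, 0.0, 0.0, 1.0]]
caddy [([287.0, 201.0, 350.0, 256.0], 0.63)]
handle [([295.0, 200.0, 347.0, 244.0], 0.81)]
scale [([343.0, 133.0, 350.0, 154.0], 0.59)]
scale_stand [([334.0, 138.0, 358.0, 190.0], 0.97)]
allspice [([326.0, 267.0, 342.0, 296.0], 0.54), ([277.0, 264.0, 294.0, 288.0], 0.3)]
cayenne [([298.0, 297.0, 316.0, 328.0], 0.66)]
mace [([275.0, 263.0, 291.0, 288.0], 0.59)]
five_spice [([256.0, 278.0, 276.0, 313.0], 0.58)]
mug [([222.0, 225.0, 253.0, 270.0], 0.7)]
food_tin [([268.0, 191.0, 283.0, 216.0], 0.91)]
tape_roll [([344.0, 293.0, 382.0, 334.0], 0.63)]
[[309.70691628693146, 0.0, 319.71547796556797], [0.0, 309.70691628693146, 198.21502331425796], [0.0, 0.0, 1.0]] [[0.0012, -0.9631, -0.2691, 0.0689], [1.0, 0.001, 0.001, -0.0004], [-0.0006, -0.2691, 0.9631, 0.0307], [0.0, 0.0, 0.0, 1.0]]
1.25 [4.70683993e-01 3.10609426e+00 1.44369321e-04]
```

Run:
```python
import cv2
a=cv2.imread("pics/top0.png")[110:310,160:480];b=cv2.imread("pics/side0.png")[110:350,200:420]
cv2.imwrite("pics/top0c.png",cv2.resize(a,(800,500),interpolation=cv2.INTER_CUBIC));cv2.imwrite("pics/side0c.png",cv2.resize(b,(550,600),interpolation=cv2.INTER_CUBIC))
```

```text
(no output)
```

View pics/top0c.png

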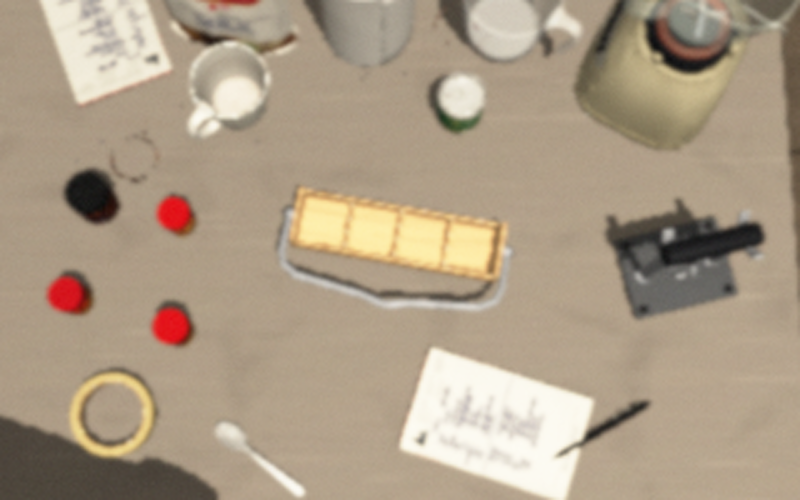

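View pics/side0c.png

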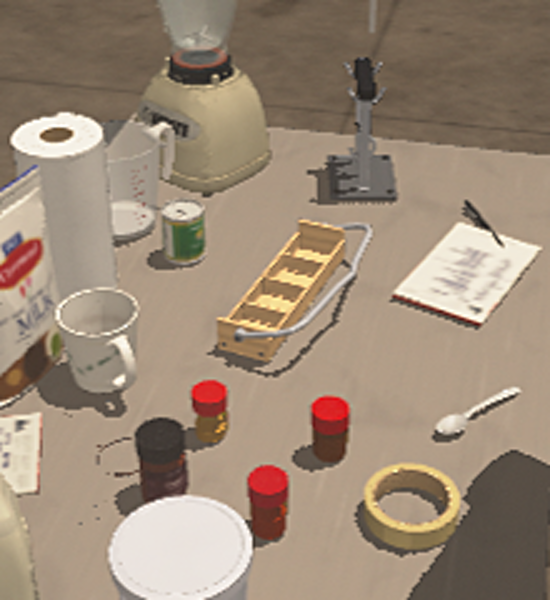

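Both pictures show all four jars standing: the black cap at about (92,195) in the top crop and the red caps at (175,213), (68,294) and (172,325). The caddy is in the middle with its handle leaning towards the robot, and the scale sits in its stand at right (690,250).

```bash
cat > lib.py <<'E'
import numpy as np,cv2
from scipy.optimize import minimize
from scipy.spatial.transform import Rotation as Ro
from bench import r,cams,search_frame,trace
def rv(a): return (Ro.from_euler('z',a)*Ro.from_rotvec([np.pi,0,0])).as_rotvec()
# tool x=(cos a,sin a), tool y(closing)=(sin a,-cos a)
def snap(cam):
    p,o=r.current_tcp_pos(),r.current_tool_rot()
    d=cams.get_image(cam); T=np.eye(4)
    if cam=="wrist":
        T[:3,:3]=Ro.from_rotvec(o).as_matrix();T[:3,3]=p;T=T@d["tool_from_camera"]
    else: T=np.array(d["cam_to_world"])
    return dict(cam=cam,T=T,K=d["K"],img=d["frame"])
def proj(v,P):
    q=(np.asarray(P)-v["T"][:3,3])@v["T"][:3,:3]; K=v["K"]
    if v["cam"]=="wrist":
        rr=np.hypot(q[:,0],q[:,1])+1e-12; th=np.arctan2(rr,q[:,2]); u=q[:,:2]/rr[:,None]*th[:,None]
    else: u=q[:,:2]/q[:,2:]
    return u*K[0,0]+K[:2,2]
def ray(v,px):
    u=(np.asarray(px,float)-v["K"][:2,2])/v["K"][0,0]
    if v["cam"]=="wrist":
        t=np.linalg.norm(u)+1e-12; d=np.r_[u/t*np.sin(t),np.cos(t)]
    else: d=np.r_[u,1]
    return v["T"][:3,3],v["T"][:3,:3]@d
def onz(v,px,z):
    o,d=ray(v,px); return (o+d*(z-o[2])/d[2])[:2]
def masks(v,name): # after snap(v): list of (mask,conf)
    return [(o["pixels"],o["confidence"]) for o in trace(v["cam"],name)]
def box(x,y,z0,z1,c=(0,0),n=9):
    t=np.linspace(-1,1,n);P=[]
    for z in(z0,z1):
        for s in(-1,1):
            P+=[(c[0]+s*x/2,c[1]+k*y/2,z) for k in t]+[(c[0]+k*x/2,c[1]+s*y/2,z) for k in t]
    return np.array(P)
def cyl(d,z0,z1):
    t=np.linspace(0,2*np.pi,32); return np.array([(d/2*np.cos(a),d/2*np.sin(a),z) for z in(z0,z1) for a in t])
CADDY=np.vstack([box(.068,.253,0,.030),box(.068,.006,0,.046,(0,.1235)),box(.068,.006,0,.046,(0,-.1235))])
JAR=dict(allspice=(.042,.061),cayenne=(.040,.065),mace=(.039,.059),five_spice=(.051,.081))
def place(M,x,y,yaw,z=0): return M@Ro.from_euler('z',yaw).as_matrix().T+[x,y,z]
def hullmask(pts,S=2):
    m=np.zeros((400*S,640*S),np.uint8); h=cv2.convexHull(pts.astype(np.float32))
    cv2.fillConvexPoly(m,np.round((h+.5)*S*16).astype(np.int32),1,shift=4); return m
def mh(mask):
    m=cv2.morphologyEx(mask.astype(np.uint8),cv2.MORPH_OPEN,np.ones((2,2),np.uint8))
    ys,xs=np.nonzero(m); c=np.stack([xs,ys],1)
    return hullmask(np.vstack([c+[a,b] for a in(-.4,.4) for b in(-.4,.4)]))
def fit(M,obs,x0,yaw=True,z=False):
    """obs: list of (view,mask). returns x,y,yaw,z,[IoU]"""
    H=[(v,mh(m)) for v,m in obs]; x0=np.array(list(x0)+[0]*(4-len(x0)),float)
    idx=[0,1]+([2] if yaw else [])+([3] if z else [])
    def full(p): q=x0.copy(); q[idx]=p; return q
    def ious(p):
        q=full(p); out=[]
        for v,h in H:
            g=hullmask(proj(v,place(M,*q))); out.append((g&h).sum()/max(1,(g|h).sum()))
        return out
    st=np.array([.012,.012,.12,.012])[idx]; p=x0[idx]
    for k in(1,.3):
        s=np.vstack([p]+[p+k*np.eye(len(idx))[i]*st[i] for i in range(len(idx))])
        p=minimize(lambda p:-np.mean(ious(p)),p,method="Nelder-Mead",options=dict(initial_simplex=s,xatol=1e-4,fatol=1e-5)).x
    return full(p),np.round(ious(p),3)
E
cat > m1.py <<'E'
from lib import *
import sys
V={c:snap(c) for c in("top","side")}
M={c:{n:masks(V[c],n) for n in list(JAR)+["caddy"]} for c in V}
for c in V:
    for n in M[c]: print(c,n,[(int(m.sum()),cv2.boundingRect(m.astype(np.uint8)),round(k,2)) for m,k in M[c][n]])
# caddy
o=[(V[c],M[c]["caddy"][0][0]) for c in V if M[c]["caddy"]]
for k in o: print(fit(CADDY,[k],(.46,0.0,-.1)))
print("caddy",fit(CADDY,o,(.46,0.,-.1)))
A=V["top"]["img"].copy()
for m,_ in M["top"]["caddy"][:1]: A[m]=(0,255,0)
B=V["side"]["img"].copy()
for m,_ in M["side"]["caddy"][:1]: B[m]=(0,255,0)
cv2.imwrite("pics/m1.png",np.hstack([cv2.resize(A[150:270,240:400],None,fx=2.5,fy=2.5,interpolation=0),cv2.resize(B[170:290,260:420],None,fx=2.5,fy=2.5,interpolation=0)]))
for n,(px) in dict(five=(195,187),redA=(230,195),redB=(187,227),redC=(229,240)).items(): print(n,onz(V["top"],px,.06).round(3))
print(onz(V["top"],(436,211),.167))
E
python3 m1.py
```

```text
top allspice [(192, (220, 233, 17, 15), 0.59), (2490, (271, 185, 94, 49), 0.36), (1032, (234, 127, 34, 39), 0.33), (234, (178, 221, 19, 16), 0.29)]
top cayenne [(217, (178, 221, 19, 15), 0.7)]
top mace [(209, (222, 189, 17, 16), 0.57), (161, (221, 235, 16, 13), 0.21)]
top five_spice [(333, (185, 178, 22, 22), 0.69)]
top caddy [(2368, (271, 186, 93, 48), 0.65)]
side allspice [(369, (325, 268, 16, 27), 0.71)]
side cayenne [(377, (299, 297, 16, 28), 0.57)]
side mace [(317, (277, 262, 15, 25), 0.78)]
side five_spice [(564, (255, 277, 21, 34), 0.59)]
side caddy [(1567, (287, 198, 61, 57), 0.89)]
(array([ 0.5464354 , -0.00319461, -0.1310845 ,  0.        ]), array([0.616]))
(array([ 0.548674  , -0.00696516, -0.28418978,  0.        ]), array([0.866]))
caddy (array([ 0.54757686, -0.00632152, -0.28239671,  0.        ]), array([0.614, 0.865]))
five [0.61  0.361]
redA [0.585 0.257]
redB [0.491 0.38 ]
redC [0.452 0.256]
[ 0.51507716 -0.32111333]
```

View pics/m1.png

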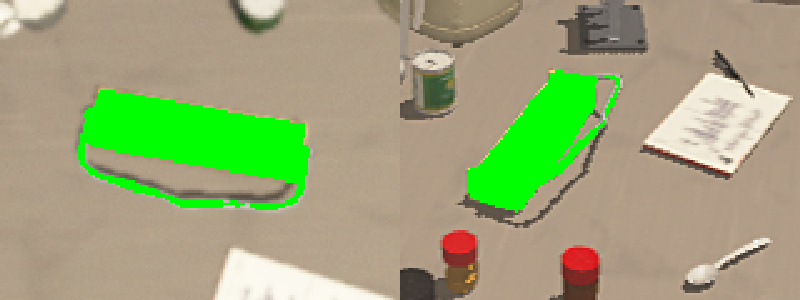

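The overlay shows that the caddy mask includes the handle loop, so I'll strip it off by morphological opening. Next are two wrist views over the jars and the caddy.

```bash
cat >> lib.py <<'E'
def caddymask(v,extra=(),k=None):
    """caddy without handle; extra = masks of jars in it"""
    L=masks(v,"caddy")
    if not L: return None
    m=L[0][0].astype(np.uint8)
    for e in extra: m|=e.astype(np.uint8)
    k=k or (13 if v["cam"]=="wrist" else 7)
    if extra: m=cv2.morphologyEx(m,cv2.MORPH_CLOSE,np.ones((7,7),np.uint8))
    m=cv2.morphologyEx(m,cv2.MORPH_OPEN,cv2.getStructuringElement(cv2.MORPH_ELLIPSE,(k,k)))
    n,l,s,_=cv2.connectedComponentsWithStats(m)
    return l==1+np.argmax(s[1:,4])
def jarmasks(v): return {n:masks(v,n) for n in JAR}
E
cat > m2.py <<'E'
from lib import *
import pickle
a=-1.72; V=[]; J=[]; C=[]
for p in((.53,.27,.40),(.53,.10,.40)):
    r.reach(p,rv(a)); print(r.current_time_s())
    v=snap("wrist"); V.append(v); J.append(jarmasks(v)); C.append(caddymask(v))
guess=dict(five_spice=(.61,.361),A=(.585,.257),B=(.491,.38),C=(.452,.256))
for g,(x,y) in guess.items():
    obs=[];
    for v,j in zip(V,J):
        px=proj(v,[(x,y,.035)])[0]; best=None
        for n in JAR:
            for m,c in j[n]:
                ys,xs=np.nonzero(m); d=np.hypot(xs.mean()-px[0],ys.mean()-px[1])
                if d<25 and (best is None or c>best[1]): best=(m,c,n)
                if d<25: print(g,n,round(c,2),int(m.sum()),end="; ")
        if best: obs.append((v,best[0]))
    print()
    for n in(["five_spice"] if g=="five_spice" else list(JAR)[:3]):
        print("  ",n,*fit(cyl(JAR[n][0],0,JAR[n][1]),obs,(x,y),yaw=False,z=True))
for v,c in zip(V,C):
    if c is not None: print("caddy",fit(CADDY,[(v,c)],(.547,-.003,-.13)))
o=[(v,c) for v,c in zip(V,C) if c is not None]
print("caddy z",fit(CADDY,o,(.547,-.003,-.13),z=True))
I=[]
for v,c,j in zip(V,C,J):
    A=v["img"].copy()
    if c is not None: A[c]=A[c]//2+np.array([0,127,0],np.uint8)
    I.append(A)
cv2.imwrite("pics/m2.png",cv2.resize(np.vstack(I),(480,600)))
pickle.dump((V,J,C),open("m2.pkl","wb"))
E
python3 m2.py
```

```text
4.0083
5.025
five_spice five_spice 0.81 2413; 
   five_spice [ 0.61076874  0.36861352  0.         -0.01056735] [0.962]
A mace 0.58 1372; A mace 0.67 1206; 
   allspice [ 0.58608228  0.26284909  0.         -0.00271405] [0.902 0.871]
   cayenne [ 0.58530535  0.26243353  0.         -0.00379685] [0.917 0.898]
   mace [0.58509181 0.26192781 0.         0.00355303] [0.935 0.95 ]
B cayenne 0.7 1487; B five_spice 0.38 1520; 
   allspice [ 0.48818205  0.39014252  0.         -0.00362376] [0.969]
   cayenne [ 0.48812464  0.38848551  0.         -0.00334182] [0.947]
   mace [0.4897114  0.37993401 0.         0.01605527] [0.961]
C allspice 0.96 1496; 
   allspice [ 0.44885127  0.26369542  0.         -0.00659635] [0.963]
   cayenne [ 4.50718525e-01  2.62210838e-01  0.00000000e+00 -2.24166119e-04] [0.95]
   mace [0.45298047 0.26021814 0.         0.01533585] [0.957]
caddy (array([ 0.56612562, -0.00096957, -0.15159866,  0.        ]), array([0.953]))
caddy (array([ 0.56537092,  0.00249045, -0.18186319,  0.        ]), array([0.97]))
caddy z (array([ 0.56503765, -0.0014906 , -0.18130573, -0.00723618]), array([0.963, 0.966]))
```

View pics/m2.png

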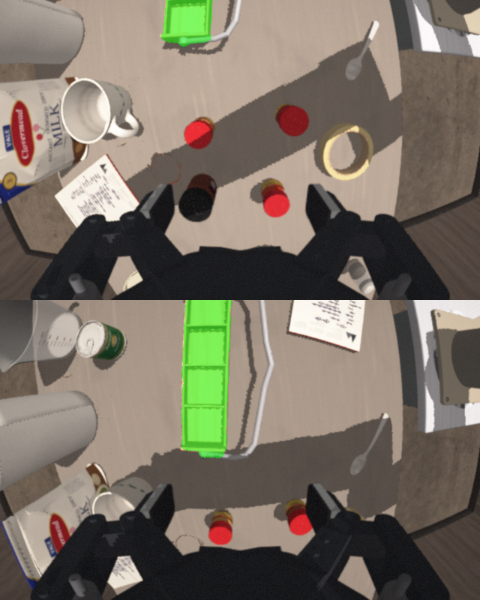

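The wrist views show the caddy clean of its handle. Jar A at (.585,.262) is mace, B is cayenne, C is allspice. I'll fuse all the views, then weigh the jars starting with the three reds.

```bash
cat > m3.py <<'E'
from lib import *
import pickle,json
V,J,C=pickle.load(open("m2.pkl","rb"))
W=snap("side"); JS=jarmasks(W)
g=dict(five_spice=(.61,.366),mace=(.585,.262),cayenne=(.489,.386),allspice=(.45,.262)); out={}
for n,(x,y) in g.items():
    obs=[]
    for v,j in zip(V+[W],J+[JS]):
        px=proj(v,[(x,y,.035)])[0]
        for m,c in j[n]:
            ys,xs=np.nonzero(m)
            if np.hypot(xs.mean()-px[0],ys.mean()-px[1])<20: obs.append((v,m)); break
    M=cyl(JAR[n][0],0,JAR[n][1])
    print(n,len(obs),*fit(M,obs,(x,y),yaw=False,z=True))
    p,i=fit(M,obs,(x,y),yaw=False); print("   z0",p,i); out[n]=p[:2].tolist()
json.dump(out,open("jars.json","w"))
E
python3 m3.py
cat >> lib.py <<'E'
A0=-1.75
G=.155
def tool(x,y,zg,a=A0,v=None,fast=True):
    p=(x,y,zg+G)
    if v: r.move_straight(p,v,rv(a))
    else: r.reach(p,rv(a))
def fz(n=5):
    s=[]
    for _ in range(n): r.dwell(.08); s.append(r.current_wrist_force())
    return np.mean(s,0)
def pick(n,xy,a=A0,lift=.03):
    z=JAR[n][1]-.011
    tool(*xy,z+.06,a); f0=fz()
    tool(*xy,z,a,.15); r.clamp(40)
    w=r.current_width(); tool(*xy,z+lift,a,.12); r.dwell(.3); f1=fz()
    print(n,"width",round(w*85,1),"grip",round(r.current_grip_force(),1),"df",np.round(f1-f0,2),"t",round(r.current_time_s(),1)); return (f0-f1)[2]
E
cat > s1.py <<'E'
from lib import *
import json
P=json.load(open("jars.json")); W={}
for n in("mace","allspice","cayenne"):
    W[n]=pick(n,P[n])
    z=JAR[n][1]-.011
    tool(*P[n],z+.001,v=.1); r.open_jaws(); tool(*P[n],z+.07,v=.25)
n="five_spice"; W[n]=pick(n,P[n]); json.dump(W,open("w.json","w")); print(W)
E
python3 s1.py
```

```text
five_spice 2 [0.60520222 0.35969355 0.         0.00372119] [0.916 0.89 ]
   z0 [0.60528039 0.36021456 0.         0.        ] [0.895 0.886]
mace 3 [0.58468548 0.26164074 0.         0.00394331] [0.927 0.953 0.877]
   z0 [0.58530937 0.26327374 0.         0.        ] [0.919 0.934 0.797]
cayenne 2 [0.48827472 0.38488523 0.         0.00205934] [0.936 0.868]
   z0 [0.48796063 0.38624852 0.         0.        ] [0.938 0.851]
allspice 2 [0.45010111 0.2625352  0.         0.00309525] [0.932 0.887]
   z0 [0.45011736 0.2624107  0.         0.        ] [0.944 0.846]
mace width 38.0 grip 40.1 df [0.54 0.69 0.38] t 9.0
allspice width 40.5 grip 40.4 df [0.04 0.18 0.17] t 13.6
cayenne width 39.2 grip 40.3 df [-0.05  0.01 -0.35] t 18.1
five_spice width 48.8 grip 41.4 df [ 0.07 -0.28 -1.27] t 22.6
{'mace': np.float64(-0.37919284936656916), 'allspice': np.float64(-0.17116433482871424), 'cayenne': np.float64(0.3458182487621796), 'five_spice': np.float64(1.2709474748889442)}
```

```bash
cat >> lib.py <<'E'
def see_caddy(x0=(.565,0,-.18),dy=.07,z=.44,a=A0,held=(),save=None,stored=()):
    r.reach((x0[0],x0[1]+dy,z),rv(a)); r.dwell(.15)
    v=snap("wrist")
    ex=[]
    for n in stored:
        for m,c in masks(v,n):
            ys,xs=np.nonzero(m); q=onz(v,(xs.mean(),ys.mean()),.05)
            if np.hypot(*(q-x0[:2]))<.17: ex.append(m); break
    c=caddymask(v,ex); p,i=fit(CADDY,[(v,c)],x0); print("caddy",np.round(p[:3],4),i,"t",round(r.current_time_s(),1))
    if save:
        A=v["img"].copy(); h=cv2.convexHull(proj(v,place(CADDY,*p)).astype(np.float32)); cv2.polylines(A,[h.astype(int)],True,(0,255,0),1); cv2.imwrite(save,A)
    return p[:3],v
E
cat > s2.py <<'E'
from lib import *
p,v=see_caddy(save="pics/c1.png")
p2,v2=see_caddy(p,dy=.11)
E
python3 s2.py
```

```text
caddy [ 0.5811  0.0045 -0.1778] [0.88] t 24.1
caddy [ 0.5833  0.0125 -0.1752] [0.975] t 24.7
```

View pics/c1.png

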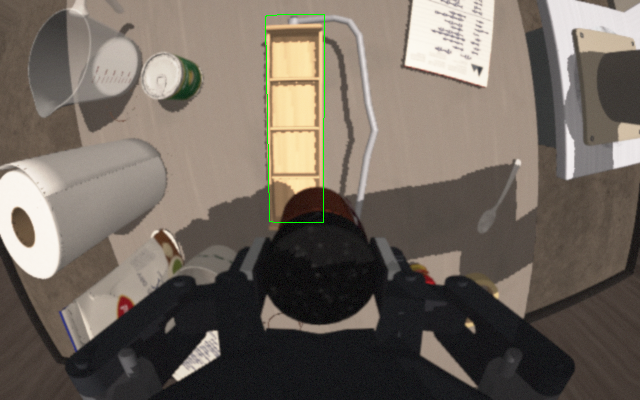

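The picture shows the held jar hiding the caddy's near end at about (300,200), so y is biased in this view. I'll look from farther back and cross-check with the fixed cameras.

```bash
cat > s3.py <<'E'
from lib import *
p,v=see_caddy((.582,.012,-.176),dy=.16,z=.48,save="pics/c2.png")
ex=[]
for c in("top","side"):
    w=snap(c); m=caddymask(w)
    if m is not None: print(c,*fit(CADDY,[(w,m)],p))
E
python3 s3.py
```

```text
caddy [ 0.5852  0.0239 -0.1792] [0.964] t 25.3
top [ 0.58078046  0.01264669 -0.17535179  0.        ] [0.92]
side [ 0.5751351   0.01690595 -0.17422465  0.        ] [0.919]
```

View pics/c2.png

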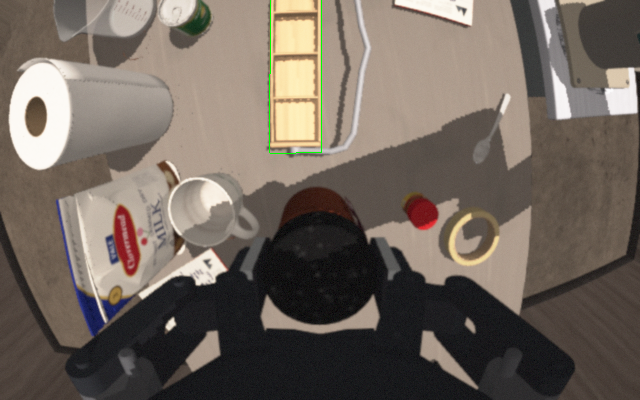

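The near end is clear now at row 148, but the handle's grey end arm widens the mask. I'll mask by plywood colour and view with both ends in frame.

```bash
cat >> lib.py <<'E'
def plymask(v,extra=()):
    L=masks(v,"caddy")
    if not L: return None
    im=v["img"].astype(int); ply=(im[...,2]-im[...,0]>thr_for(v,L[0][0]))&(L[0][0])
    m=ply.astype(np.uint8)
    for e in extra: m|=e.astype(np.uint8)
    m=cv2.morphologyEx(m,cv2.MORPH_OPEN,np.ones((3,3),np.uint8)) if v["cam"]=="wrist" else m
    n,l,s,_=cv2.connectedComponentsWithStats(cv2.morphologyEx(m,cv2.MORPH_CLOSE,np.ones((5,5),np.uint8)))
    return (l==1+np.argmax(s[1:,4]))&(m>0)
def thr_for(v,m):
    d=(v["img"][...,2].astype(int)-v["img"][...,0])[m].clip(0,255).astype(np.uint8)
    return .8*cv2.threshold(d.reshape(-1,1),0,255,cv2.THRESH_OTSU)[0]
def see2(x0,dy=.10,z=.50,a=A0,save=None,move=True,stored=()):
    if move: r.reach((x0[0],x0[1]+dy,z),rv(a)); r.dwell(.15)
    v=snap("wrist")
    c=plymask(v); p,i=fit(CADDY,[(v,c)],x0); print("caddy",np.round(p[:3],4),i,"t",round(r.current_time_s(),1))
    if save:
        A=v["img"].copy(); A[c]=(255,0,0); h=cv2.convexHull(proj(v,place(CADDY,*p)).astype(np.float32)); cv2.polylines(A,[h.astype(int)],True,(0,255,0),1); cv2.imwrite(save,A[:300])
    return p[:3],v
E
cat > s4.py <<'E'
from lib import *
p,v=see2((.582,.012,-.176),save="pics/c3.png")
for c in("top","side"):
    w=snap(c); m=plymask(w)
    print(c,*fit(CADDY,[(w,m)],p))
E
python3 s4.py
```

```text
caddy [ 0.5838  0.0167 -0.1748] [0.989] t 26.1
top [ 0.57865049  0.00388315 -0.17753882  0.        ] [0.829]
side [ 0.57962347  0.01708585 -0.1903374   0.        ] [0.967]
```

View pics/c3.png

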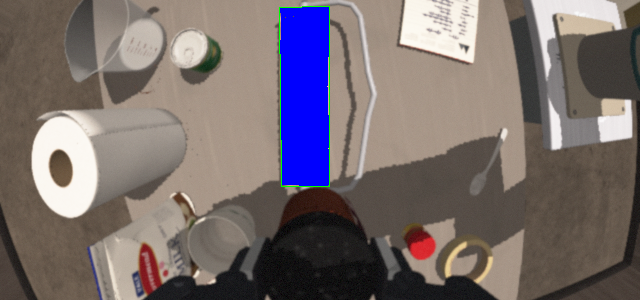

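The plywood mask fits at IoU 0.989, giving the caddy at (.584,.017,-.175). Now I'll check the held jar's offset in the grip and place it.

```bash
cat >> lib.py <<'E'
def held_offset(n,v,a=A0):
    t=r.current_tcp_pos(); zb=t[2]-G-(JAR[n][1]-.011)
    L=masks(v,n)
    if not L: print("no mask"); return np.zeros(2)
    for m,c in L:
        p,i=fit(cyl(JAR[n][0],0,JAR[n][1]),[(v,m)],(t[0],t[1],0,zb),yaw=False)
        d=p[:2]-t[:2]
        if np.hypot(*d)<.03: break
    tx=np.array([np.cos(a),np.sin(a)]); ty=np.array([np.sin(a),-np.cos(a)])
    print("held",n,"tan %.4f close %.4f"%(d@tx,d@ty),i); return tx*(d@tx)
def slot(p,k): return p[:2]+np.array([-np.sin(p[2]),np.cos(p[2])])*(-.0915,-.0305,.0305,.0915)[k]
def put(n,p,k,off,a=A0):
    # a chosen so closing is along caddy x
    z=JAR[n][1]-.011+.006; q=slot(p,k)-off
    tool(*q,z+.07,a); f0=fz(2); tool(*q,z+.02,a,.12); tool(*q,z+.0025,a,.05)
    print("put df",np.round(fz(2)-f0,2)); r.open_jaws(); tool(*q,z+.08,a,.2); print("t",round(r.current_time_s(),1))
E
cat > s5.py <<'E'
from lib import *
import json
p=np.array([.583,.0165,-.176]); v=snap("wrist"); off=held_offset("five_spice",v)
put("five_spice",p,2,off)
json.dump(p.tolist(),open("caddy.json","w"))
E
python3 s5.py
```

```text
held five_spice tan -0.0001 close 0.0016 [0.926]
put df [-0.09  0.22  0.36]
t 29.7
```

```bash
cat > s6.py <<'E'
from lib import *
import json,sys
P=json.load(open("jars.json")); n,k=sys.argv[1],int(sys.argv[2])
p0=np.array(json.load(open("caddy.json")))
pick(n,P[n])
t=r.current_tcp_pos(); tool(t[0],t[1],.2,v=.3)
p,v=see2(p0,save=f"pics/c_{n}.png"); off=held_offset(n,v)
if np.hypot(*(p-p0)[:2])<.006 and abs(p-p0)[2]<.03: p=(p+p0)/2
put(n,p,k,off); json.dump(list(p),open("caddy.json","w"))
E
python3 s6.py mace 3
```

```text
mace width 37.6 grip 40.2 df [ 0.29 -0.43 -0.3 ] t 33.2
caddy [ 0.5839  0.0171 -0.1808] [0.994] t 34.8
held mace tan 0.0029 close 0.0022 [0.964]
put df [-0.25 -0.64  0.22]
t 38.2
```

View pics/c_mace.png

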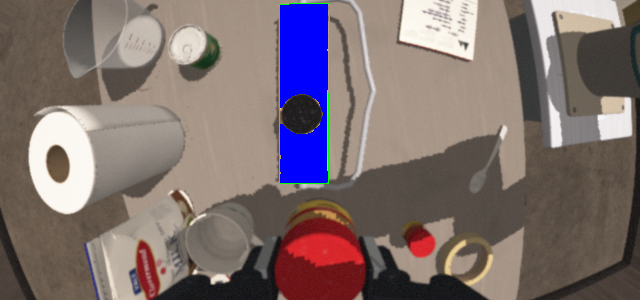

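The five-spice jar stands in its compartment at (300,113), and the caddy estimate has stayed consistent. Now the other two jars.

```bash
python3 s6.py allspice 1 && python3 s6.py cayenne 0
python3 - <<'E'
from lib import *
import json
p0=np.array(json.load(open("caddy.json")))
p,v=see2(p0); cv2.imwrite("pics/packed.png",v["img"][:300])
json.dump(((p+p0)/2).tolist(),open("caddy.json","w"))
# handle mask -> world pts at z~.05
for m,c in masks(v,"handle")[:1]:
    mid=proj(v,place(np.array([[-.0956,0,.0505]]),*p))[0]; print("mid pred",mid)
    for dx in range(-4,5,4):
        col=np.nonzero(m[int(mid[1])+dx, int(mid[0])-15:int(mid[0])+16])[0]; print(dx,(col.min(),col.max(),col.mean()-15) if len(col) else None)
E
```

```text
allspice width 40.6 grip 40.4 df [-0.28  0.23 -0.78] t 41.7
caddy [ 0.5831  0.0142 -0.1748] [0.577] t 43.4
held allspice tan 0.0028 close 0.0020 [0.966]
put df [-0.26 -0.34  1.08]
t 46.9
cayenne width 39.5 grip 40.3 df [ 0.48 -0.13 -0.32] t 51.0
caddy [ 0.5838  0.0169 -0.1734] [0.983] t 53.0
held cayenne tan 0.0030 close 0.0016 [0.965]
put df [-0.15 -0.05  0.07]
t 56.6
caddy [ 0.5841  0.0173 -0.1757] [0.988] t 58.0
mid pred [375.84805592  94.28077715]
-4 (np.int64(11), np.int64(15), np.float64(-2.0))
0 (np.int64(11), np.int64(15), np.float64(-2.0))
4 (np.int64(10), np.int64(14), np.float64(-3.0))
```

View pics/packed.png

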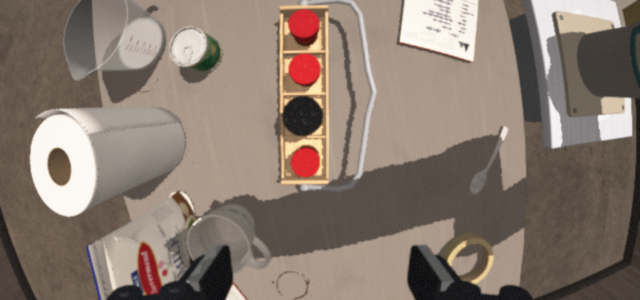

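All four jars are standing in their compartments (caps at (304,25), (304,70), (302,116) and (305,160)). The handle bar's middle is near (373,94). Next I grip the bar gently, swing it halfway, and push it the rest of the way with closed fingers so the caddy isn't lifted.

```bash
cat >> lib.py <<'E'
def cw(p,x,y=0): return place(np.array([[x,y,0]]),*p)[0][:2]
def ca(p): return p[2]-np.pi/2   # tool yaw with closing along caddy x
def arc(th): return .097*np.sin(th),.034+.097*np.cos(th)
E
cat > s7.py <<'E'
from lib import *
import json
p=np.array(json.load(open("caddy.json"))); a=ca(p); th=-1.36
x,z=arc(th)
tool(*cw(p,x),.15,a); tool(*cw(p,x),z,a,.12); f0=fz(2); r.clamp(20); print("w",r.current_width()*85, fz(2)-f0)
for th in np.arange(-1.26,-.74,.1):
    x,z=arc(th); tool(*cw(p,x),z,a,.08); print(round(th,2),np.round(r.current_wrist_force()-f0,1),round(r.current_width()*85,1))
r.open_jaws(); tool(*cw(p,x-.0),z+.09,a,.2)
r.clamp(20)
tool(*cw(p,-.125),.2,a,.2); tool(*cw(p,-.125),.09+.018,a,.2)
f0=fz(2)
for xx,zt in((-.095,.088),(-.07,.095),(-.045,.103),(-.0195,.108)):
    tool(*cw(p,xx),zt+.018,a,.08); print(xx,np.round(r.current_wrist_force()-f0,1))
tool(*cw(p,-.06),.126,a,.15); tool(*cw(p,-.08),.25,a,.25)
print(r.current_time_s()); r.open_jaws()
p2,v=see2(p,save="pics/h1.png"); w=snap("side"); cv2.imwrite("pics/h1s.png",cv2.resize(w["img"][170:290,240:400],None,fx=4,fy=4))
L=masks(w,"handle"); m=L[0][0]; print(L[0][1])
E
python3 s7.py
```

```text
w 8.825188340516386 [ 3.17377685 -0.33610943 -1.13573987]
-1.26 [-1.  -0.5 -0.2] 8.9
-1.16 [-3.   0.9  2. ] 8.7
-1.06 [-4.2  1.5  2.6] 8.4
-0.96 [-4.3  0.   3.4] 8.5
-0.86 [-2.5  0.7  2.7] 7.9
-0.76 [-0.1  0.6  1.4] 7.8
-0.095 [-0.  -0.8  0. ]
-0.07 [-0.3 -0.2 -0. ]
-0.045 [ 0.1  0.1 -0.9]
-0.0195 [-0.3  0.5 -1. ]
68.9
caddy [ 0.5636  0.0218 -0.1009] [0.641] t 70.6
0.49
```

View pics/h1s.png

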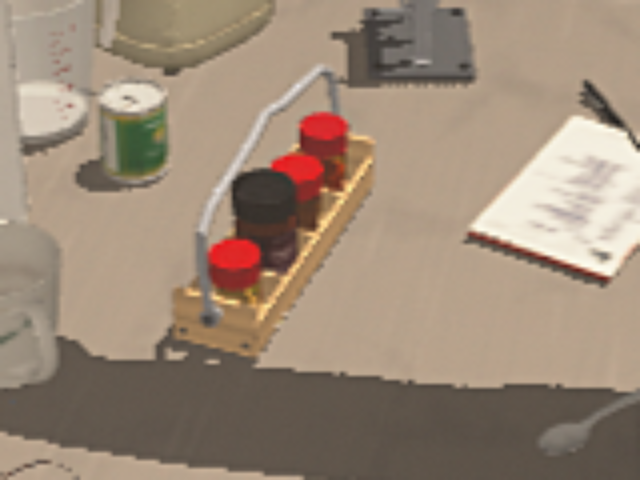

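The handle is up over the caddy and the jars are still standing. The wrist fit (IoU 0.64) was disturbed, so I'll look at that picture.

View pics/h1.png

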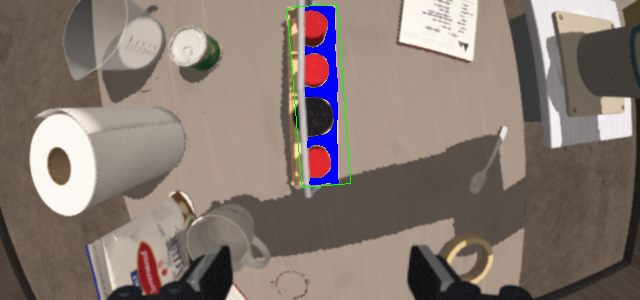

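```bash
python3 - <<'E'
s=open("lib.py").read()
s=s.replace("    return (l==1+np.argmax(s[1:,4]))&(m>0)\n","    ok=[i for i in range(1,n) if s[i,4]>.06*s[1:,4].max()]\n    return np.isin(l,ok)&(m>0)\n")
s+='''
def handle_th(v,p):
    L=masks(v,"handle")
    if not L: return None
    m=L[0][0]; res=[]
    for y,h in((0,.097),(-.012,.0945),(.012,.0945)):
        T=np.linspace(-1.5,1.5,301); Q=proj(v,place(np.c_[h*np.sin(T),0*T+y,.034+h*np.cos(T)],*p))
        k=np.round(Q).astype(int); ok=(k[:,0]>=0)&(k[:,0]<640)&(k[:,1]>=0)&(k[:,1]<400)
        on=[t for t,q,o in zip(T,k,ok) if o and m[q[1],q[0]]]
        if on: res.append((np.median(on),np.ptp(on)))
    return np.round(res,3).tolist()
'''
open("lib.py","w").write(s)
E
cat > s8.py <<'E'
from lib import *
import json
p0=(.576,.017,-.175)
p,v=see2(p0,move=False,save="pics/h2.png"); print("wrist th",handle_th(v,p))
w=snap("side"); m=plymask(w); q,i=fit(CADDY,[(w,m)],p); print("side",q[:3],i); print(handle_th(w,p),handle_th(w,q[:3]))
w=snap("top"); m=plymask(w); q,i=fit(CADDY,[(w,m)],p); print("top",q[:3],i); print(handle_th(w,p),handle_th(w,q[:3]))
json.dump(p.tolist(),open("caddy.json","w"))
E
python3 s8.py
```

```text
caddy [ 0.5714  0.021  -0.1505] [0.987] t 70.8
wrist th [[0.13, 0.08], [0.145, 0.07], [0.135, 0.07]]
side [ 0.56619041  0.02220783 -0.1483242 ] [0.755]
[[0.145, 0.03], [0.14, 0.08], [0.13, 0.02]] [[0.2, 0.02], [0.225, 0.03], [0.185, 0.03]]
top [ 0.56460281  0.00649166 -0.13301804] [0.781]
[[0.13, 0.08], [0.125, 0.09], [0.115, 0.09]] [[0.155, 0.11], [0.15, 0.12], [0.195, 0.09]]
```

The views agree: the caddy slid about 12 mm, and the handle leans +0.135. I'll nudge the handle back to upright, re-measure it, and then view the scale in its stand.

```bash
cat > s9.py <<'E'
from lib import *
import json,pickle
p=np.array(json.load(open("caddy.json"))); a=ca(p)
r.clamp(20); tool(*cw(p,.06),.22,a); tool(*cw(p,.06),.126,a,.2); f0=fz(2); tool(*cw(p,.0195),.126,a,.06); print(np.round(r.current_wrist_force()-f0,1)); tool(*cw(p,.05),.126,a,.2); tool(*cw(p,.05),.25,a,.25); r.open_jaws()
p,v=see2(p,save="pics/h3.png"); print("th",handle_th(v,p)); json.dump(p.tolist(),open("caddy.json","w"))
V=[]
for q in((.51,-.20,.50),(.47,-.23,.44)):
    r.reach(q,rv(A0)); r.dwell(.15); v=snap("wrist"); V.append((v,masks(v,"scale"),masks(v,"scale_stand")))
    print([(round(c,2),int(m.sum())) for m,c in V[-1][1]],[(round(c,2),int(m.sum())) for m,c in V[-1][2]])
print(r.current_time_s())
pickle.dump(V,open("scale.pkl","wb"))
cv2.imwrite("pics/sc.png",np.vstack([cv2.resize(v["img"][0:260,180:460],None,fx=1.1,fy=1.1) for v,_,_ in V]))
E
python3 s9.py
```

```text
[ 0.2 -2.1 -1.3]Traceback (most recent call last):
  File "s9.py", line 5, in <module>
    p,v=see2(p,save="pics/h3.png"); print("th",handle_th(v,p)); json.dump(p.tolist(),open("caddy.json","w"))
        ~~~~^^^^^^^^^^^^^^^^^^^^^^
  File "lib.py", line 119, in see2
    c=plymask(v); p,i=fit(CADDY,[(v,c)],x0); print("caddy",np.round(p[:3],4),i,"t",round(r.current_time_s(),1))
                      ~~~^^^^^^^^^^^^^^^^^^
  File "lib.py", line 50, in fit
    H=[(v,mh(m)) for v,m in obs]; x0=np.array(list(x0)+[0]*(4-len(x0)),float)
          ~~^^^
  File "lib.py", line 45, in mh
    m=cv2.morphologyEx(mask.astype(np.uint8),cv2.MORPH_OPEN,np.ones((2,2),np.uint8))
                       ^^^^^^^^^^^
AttributeError: 'NoneType' object has no attribute 'astype'
```

```bash
python3 - <<'E'
s=open("lib.py").read()
s=s.replace('''    v=snap("wrist")
    c=plymask(v); p,i''','''    for _ in range(5):
        v=snap("wrist"); c=plymask(v)
        if c is not None: break
    p,i''')
open("lib.py","w").write(s)
t=open("s9.py").read().split("\n"); t=[l for l in t if not l.startswith("r.clamp")]; open("s9.py","w").write("\n".join(t))
E
python3 s9.py
```

```text
caddy [ 0.5713  0.021  -0.1536] [0.993] t 77.5
th [[0.0, 0.08], [-0.005, 0.09], [0.005, 0.07]]
[(0.64, 3992), (0.63, 2813)] [(0.76, 3915)]
[(0.89, 4819), (0.36, 2141)] [(0.8, 5210)]
79.7667
```

View pics/sc.png

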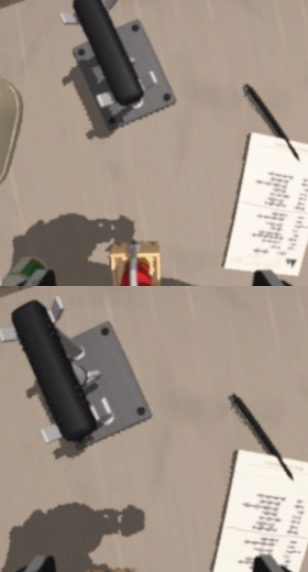

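```bash
cat > s10.py <<'E'
from lib import *
import pickle,json
V=pickle.load(open("scale.pkl","rb"))
GR=box(.026,.112,-.012,.012); obs=[]
for v,S,T in V:
    g=v["img"].max(2); m=(g<50)&(S[0][0]|(S[0][0]))
    m=cv2.morphologyEx(m.astype(np.uint8),cv2.MORPH_OPEN,np.ones((5,5),np.uint8)); n,l,s,_=cv2.connectedComponentsWithStats(m); m=l==1+np.argmax(s[1:,4])
    obs.append((v,m)); print(m.sum())
    o=fit(GR,[(v,m)],(.515,-.32,.25,.167)); print(*o)
q,i=fit(GR,obs,(.515,-.32,.25,.167)); print("both",q,i); q2,i=fit(GR,obs,q,z=True); print("z",q2,i)
json.dump(q.tolist(),open("scale.json","w"))
I=[]
for v,m in obs:
    A=v["img"].copy(); c=proj(v,[(q[0],q[1],.10)])[0].astype(int)
    h=cv2.convexHull(proj(v,place(GR,*q)).astype(np.float32)); 
    a=A[max(0,c[1]-50):c[1]+60,c[0]-50:c[0]+60]; I.append(cv2.resize(cv2.convertScaleAbs(a,alpha=1.5),(400,400),interpolation=cv2.INTER_CUBIC))
cv2.imwrite("pics/hook.png",np.hstack(I))
E
python3 s10.py
```

```text
35
[ 0.52949237 -0.32939049  0.14779688  0.167     ] [0.013]
3576
[ 0.52419362 -0.34160801  0.2635814   0.167     ] [0.882]
both [ 0.52419362 -0.34160801  0.2635814   0.167     ] [0.    0.882]
z [ 0.527799   -0.34336416  0.22920716  0.15111223] [0.   0.95]
```

View pics/hook.png

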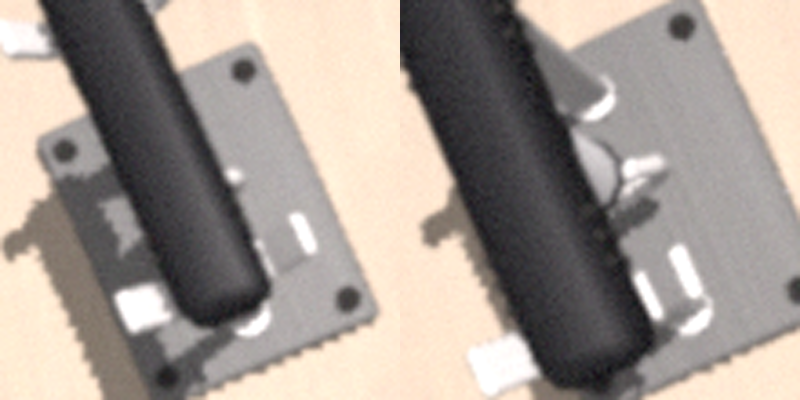

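In the right crop the tube end is at about (600,170) with the hook wire just right of it, so the hook's opening side isn't clear. I'll check that with the side camera once the scale is lifted. First I'll refit the grip from both views.

```bash
cat > s11.py <<'E'
from lib import *
import pickle,json
V=pickle.load(open("scale.pkl","rb"))
GR=np.vstack([box(.026,.104,-.008,.008),box(.018,.112,-.006,.006),box(.018,.104,-.012,.012)]); obs=[]
for v,S,T in V:
    g=v["img"].max(2); c=proj(v,[(.524,-.335,.167)])[0].astype(int)
    m=cv2.morphologyEx((g<70).astype(np.uint8),cv2.MORPH_OPEN,np.ones((7,7),np.uint8)); n,l,s,_=cv2.connectedComponentsWithStats(m); m=l==l[c[1],c[0]]
    print(c,l[c[1],c[0]],m.sum(),cv2.boundingRect(m.astype(np.uint8)))
    obs.append((v,m)); print(*fit(GR,[(v,m)],(.524,-.335,.25,.167)))
q,i=fit(GR,obs,(.524,-.335,.25,.167)); print("both",q,i); q2,i=fit(GR,obs,q,z=True); print("z",q2,i)
json.dump(q2.tolist(),open("scale.json","w"))
E
python3 s11.py
```

```text
[280  50] 1 2947 (248, 0, 59, 96)
[ 0.52628489 -0.34214928  0.18446458  0.167     ] [0.737]
[230  84] 2 4549 (191, 14, 78, 133)
[ 0.5239556  -0.34144944  0.23358121  0.167     ] [0.935]
both [ 0.52444533 -0.34195539  0.22646161  0.167     ] [0.72  0.931]
z [ 0.52444081 -0.34194884  0.22656059  0.16701424] [0.72  0.931]
```

```bash
cat > s12.py <<'E'
from lib import *
import json
GR=np.vstack([box(.026,.104,-.008,.008),box(.018,.112,-.006,.006),box(.018,.104,-.012,.012)])
q=np.array(json.load(open("scale.json"))); ok=[]
r.reach((.515,-.25,.50),rv(A0)); r.dwell(.15); v=snap("wrist"); g=v["img"].max(2); c=proj(v,[q[[0,1,3]]])[0].astype(int)
m=cv2.morphologyEx((g<75).astype(np.uint8),cv2.MORPH_OPEN,np.ones((7,7),np.uint8)); n,l,s,_=cv2.connectedComponentsWithStats(m); m=l==l[c[1],c[0]]
f,i=fit(GR,[(v,m)],q); print(c,l[c[1],c[0]],f,i)
A=v["img"].copy(); cv2.polylines(A,[cv2.convexHull(proj(v,place(GR,*f)).astype(np.float32)).astype(int)],True,(0,255,0),1); cv2.imwrite("pics/sf.png",cv2.resize(A[:250,180:460],None,fx=2,fy=2))
json.dump(f.tolist(),open("scale2.json","w"))
E
python3 s12.py
```

```text
[290  92] 2 [ 0.52591348 -0.34225963  0.21723789  0.16701424] [0.745]
```

View pics/sf.png

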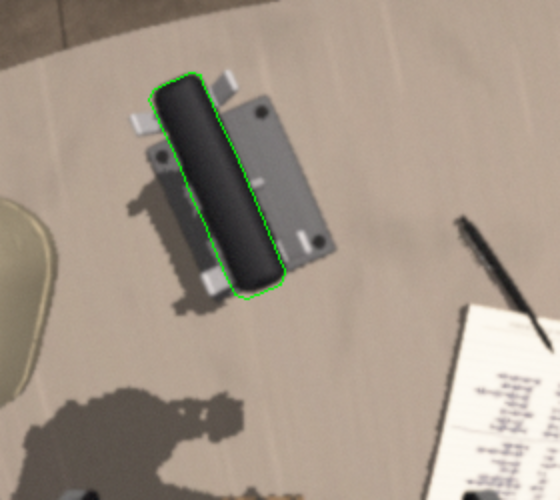

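The green outline sits on the black grip, so the grip pose is good. A bit of hook shows beside the grip at (258,183), and I'll test that against both hook orientations numerically.

```bash
cat > s13.py <<'E'
from lib import *
import pickle
V=pickle.load(open("scale.pkl","rb")); c=np.array([.525,-.342])
v3=snap("wrist")
v2=V[1][0]; cc=proj(v2,[(.52419,-.34161,.10)])[0].astype(int); o2=np.array([cc[0]-50,max(0,cc[1]-50)]); h=cc[1]+60-o2[1]
print("seen v2", o2+np.array([240*110/400,170*h/400]), "range", o2[0]+220*.275,o2[0]+265*.275, "v3 (309,91.5)")
for yaw in(.222,.222+np.pi):
    d=np.array([np.cos(yaw),np.sin(yaw)])
    for s,z in((.018,.017),(.018,.009),(.010,.002),(0,0),(-.010,.005),(-.013,.017),(0,.041)):
        P=[np.r_[c+d*s,.167-.128+z]]; print(round(yaw,2),s,z,"v2",proj(v2,P)[0].round(1),"v3",proj(v3,P)[0].round(1))
print("grip edge robot side",proj(v2,[(c[0]-.0127,c[1]-.003,.16)])[0],proj(v3,[(c[0]-.0127,c[1]-.003,.16)])[0])
for nm,v,(x,y) in(("v2",v2,(int(o2[0]+48),int(o2[1]+34))),("v3",v3,(300,82))):
    print(nm,"origin",x,y); print(v["img"][y:y+24,x:x+26].mean(2).astype(int).__str__() if 0 else "\n".join(" ".join("%3d"%k for k in row) for row in v["img"][y:y+24,x:x+26].mean(2)))
E
python3 s13.py
```

```text
seen v2 [264.    80.75] range 258.5 270.875 v3 (309,91.5)
0.22 0.018 0.017 v2 [242.3  94.2] v3 [285.3 103.4]
0.22 0.018 0.009 v2 [243.9  94.6] v3 [285.9 103.6]
0.22 0.01 0.002 v2 [251.3  92. ] v3 [291.8 101.4]
0.22 0 0 v2 [259.1  88.6] v3 [298.6  98.5]
0.22 -0.01 0.005 v2 [265.9  84.7] v3 [305.2  95.5]
0.22 -0.013 0.017 v2 [266.4  82.7] v3 [306.9  94. ]
0.22 0 0.041 v2 [251.6  85.7] v3 [296.5  97. ]
3.36 0.018 0.017 v2 [270.4  80.9] v3 [310.4  92.6]
3.36 0.018 0.009 v2 [271.5  81.6] v3 [310.6  93. ]
3.36 0.01 0.002 v2 [266.3  84.9] v3 [305.3  95.6]
3.36 0 0 v2 [259.1  88.6] v3 [298.6  98.5]
3.36 -0.01 0.005 v2 [250.7  91.9] v3 [291.6 101.3]
3.36 -0.013 0.017 v2 [246.1  92.3] v3 [288.7 101.9]
3.36 0 0.041 v2 [251.6  85.7] v3 [296.5  97. ]
grip edge robot side [244.63513678  70.63110966] [302.82319975  87.44237972]
v2 origin 246 68
 82  94 102 103 102 105 104 107 105 104 104 107 104 107 108 106 106 106 105 107 105 103 105 110 109 110
101 101 106 104 107 105 108 106 107 109 107 106 107 106 105 106 107 108 105 106 109 106 106 107 110 111
112 112 107 106 104 106 106 106 108 106 105 107 10
[... 4050 characters left out ...]
  50  84 106 114 114 114 117 121 117 119 119 118 120 117 116 118 118 119 119
 62  62  55  51  45  37  30  41  66  96 111 113 119 115 115 118 119 119 120 121 116 116 121 116 119 117
 63  62  56  51  45  40  38  31  47  84 105 113 115 114 117 121 118 117 116 117 119 117 118 118 119 118
 63  63  58  53  47  42  34  33  38  64  93 112 116 114 115 118 118 120 115 118 116 118 116 119 117 118
 62  61  58  59  51  49  40  32  31  51  81 107 114 114 116 115 119 116 117 117 117 116 116 118 117 117
 61  62  58  60  53  47  39  38  35  42  66  95 111 115 115 116 119 119 115 115 118 116 117 118 116 119
 59  65  63  60  56  48  44  35  34  39  54  81 106 114 116 115 120 120 118 117 114 118 115 116 118 116
```

The two bright wire branches in v2 meet at about (270,78). That matches the hook's back facing the robot, so the hook opens to world +x with yaw .22. I'll pick up the scale, re-check that in the side camera, and re-measure the caddy and handle.

```bash
cat > s14.py <<'E'
from lib import *
import json
s=np.array([.525,-.342,.222]); a=s[2]-np.pi/2; json.dump(s.tolist(),open("stand.json","w"))
tool(*s[:2],.23,a); tool(*s[:2],.167,a,.12); f0=fz(2); r.clamp(60); print("w",r.current_width()*85,np.round(fz(2)-f0,1))
tool(*s[:2],.20,a,.06); tool(*s[:2],.34,a,.2); print("lift",np.round(fz(3)-f0,2),r.current_width()*85)
p=np.array(json.load(open("caddy.json")))
p2,v=see2(p,dy=.13,a=ca(p)); print("th",handle_th(v,p2)); cv2.imwrite("pics/held.png",v["img"])
json.dump(p2.tolist(),open("caddy2.json","w"))
t=r.current_tcp_pos(); w=snap("side"); cv2.imwrite("pics/helds.png",w["img"])
o=proj(w,[(t[0],t[1],t[2]-G-.128)])[0]; print("seat px",o, "x+18mm",proj(w,[np.r_[t[0]+.018*np.cos(p[2]),t[1]+.018*np.sin(p[2]),t[2]-G-.111]])[0])
x,y=int(o[0])-14,int(o[1])-18; print(x,y); print("\n".join(" ".join("%3d"%k for k in row) for row in w["img"][y:y+26,x:x+29].mean(2)))
print(r.current_time_s())
E
python3 s14.py
```

```text
w 25.21312688135111 [ 1.1 -0.2  1.6]
lift [ 0.14  0.2  -1.48] 24.53912514234036
caddy [ 0.5689  0.0062 -0.1604] [0.943] t 86.5
th [[-0.01, 0.08], [-0.01, 0.1], [-0.005, 0.07]]
seat px [297.66777714 197.47314349] x+18mm [291.47341356 190.87458117]
283 179
132 135 140 138 135 133 132 126 126 148 136  56  61  94 115 115 104  64  29 109 174 166 161 157 157 157 157 156 156
123 129 130 133 127 124 154 172 138 127 135 116  34  40  38  36  38  40  63 129 166 160 156 156 156 157 157 156 158
130 144 151 171 172 149 140 124 128 129 130 114  63  62  68  64  69  71  85 148 163 157 157 156 156 156 157 156 155
146 136 131 116 118 122 126 127 126 124 119 109  82  44  76  94  82  48 108 168 159 156 157 157 156 157 156 157 157
119 123 122 124 120 120 119 119 115 111 102  96  99  69  52  49  49  70 127 165 158 156 157 157 157 158 156 156 157
115 118 118 117 114 112 109 107 101  94 129 171 170 165 143 126 126 123 143 161 160 158 157 156 157 157 157 156 156
110 111 110 109 107  97  88 102 140 170 165 163 160 162 156 139 126 121 119 140 166 158 158 155 156 156 156 158 157
 91  92  92  96  94  95 131 171 1
[... 1475 characters left out ...]
164 159 158 158 158 158 157 158 157 158 158 159 160 160 163 153 146 164 163 162 161 160 158 159 155 162 199 207 149
165 160 158 159 158 157 157 158 159 157 159 159 157 158 160 160 161 160 159 159 159 158 158 157 145 165 211 176 138
162 159 158 159 158 159 158 158 157 159 159 158 159 158 158 158 158 158 157 157 157 157 157 156 178 220 209 167 157
164 160 159 158 158 160 158 158 159 159 159 158 159 159 159 158 158 159 158 158 158 159 155 151 183 217 166 132 157
163 159 160 156 158 160 159 159 160 160 159 159 159 159 158 158 157 159 157 158 158 157 146 160 212 201 152 158 159
162 160 158 159 158 157 158 159 160 160 159 159 159 159 159 159 160 159 158 159 157 156 154 187 216 170 145 159 160
86.6
```

The side camera's numbers show the hook clearly: back towards the robot, tip towards +x at (292,190), seat at (299,197), all as predicted. The caddy's y is uncertain because the grip hides its near end, so I'll take a clearer view.

```bash
cat > s15.py <<'E'
from lib import *
import json
p=np.array(json.load(open("caddy.json"))); a=ca(p); P=[]
for dy,z in((.16,.53),(.19,.50)):
    try: q,v=see2(p,dy=dy,z=z,a=a)
    except r.IKError as e: print(e); continue
    print("th",handle_th(v,q)); m=plymask(v); print(cv2.boundingRect(m.astype(np.uint8))); S=masks(v,"scale"); print([cv2.boundingRect(x.astype(np.uint8)) for x,c in S[:2]])
w=snap("side"); m=plymask(w); print("side",*fit(CADDY,[(w,m)],p))
E
python3 s15.py
```

```text
caddy [ 0.5711  0.0209 -0.1521] [0.99] t 87.1
th [[-0.005, 0.07], [0.0, 0.08], [-0.01, 0.04]]
(278, 0, 47, 139)
[(285, 138, 69, 195), (278, 0, 48, 141)]
caddy [ 0.5716  0.0211 -0.1497] [0.993] t 87.8
th [[-0.015, 0.07], [-0.01, 0.08], [-0.01, 0.06]]
(273, 0, 50, 119)
[(285, 139, 69, 194), (166, 0, 47, 17)]
side [ 0.5660728   0.0205338  -0.14495213  0.        ] [0.803]
```

```bash
cat > s16.py <<'E'
from lib import *
import json
p=np.array([.5714,.021,-.152]); json.dump(p.tolist(),open("caddy.json","w")); a=ca(p); x0=-.0005
tool(*cw(p,-.06),.36,a); tool(*cw(p,-.06),.231,a,.15); f0=fz(3)
tool(*cw(p,x0),.231,a,.05); print("in",np.round(fz(2)-f0,2))
for z in(.25,.258,.266): tool(*cw(p,x0),z,a,.04); print(z,np.round(fz(2)-f0,2))
w=snap("side"); 
t=r.current_tcp_pos(); o=proj(w,[(t[0],t[1],t[2]-G-.128)])[0]; x,y=int(o[0])-16,int(o[1])-22; print(o,x,y,r.current_time_s()); print("\n".join(" ".join("%3d"%k for k in row) for row in w["img"][y:y+30,x:x+30].mean(2)))
E
python3 s16.py
```

```text
in [-0.08  0.6  -0.23]
0.25 [0.36 0.22 0.11]
0.258 [ 0.65  0.08 -0.84]
0.266 [ 0.22  0.03 -2.62]
[309.38248597 198.30726284] 293 176 93.5083
137 133 132 127 125 145 141 123 124 123 119 107  96 111 130 137 139 140 139 130 135 158 154 156 154 155 154 154 153 155
131 127 129 148 146 124 125 123 120 115 105  90 123 155 128 136 139 140 138 128 138 158 156 155 155 155 155 155 158 157
125 140 146 123 124 125 122 117 112 104  94 126 169 154 132 137 138 139 137 142 158 157 155 155 154 155 155 156 159 132
145 124 126 127 124 119 114 104  91 119 167 164 162 150 131 137 140 139 136 141 156 155 156 154 153 156 155 155 158 136
126 128 124 122 114 106  95  90 127 164 160 160 158 138 110 142 142 142 140 144 141 134 158 156 156 155 155 155 155 159
125 120 117 107  96  90 127 166 162 157 156 157 147 103  97 142 144 145 147 132  85 122 159 156 156 155 156 155 155 156
115 105  96  91 127 165 160 158 156 156 155 157 149 103  35  48  63  82  72  41  79 143 158 156 155 156 155 154 154 155
101  90 129 166 161 156 157 155 155 155 156 156 160 147  84  41  43  45  38  49 115 164 157 154 155 156 154 153 154 154
[... 1940 characters left out ...]
 156 157 156 156 157 157 158 148 122 114 162 193 102 129 169 134 110 111  87  56  60  83 101  99  99
157 156 157 157 157 157 157 156 157 156 157 156 159 158 165 200 216 160 101 113 117 120  83  57  62  85 104 102  99 100
157 156 158 157 156 156 156 156 156 155 157 156 156 153 175 214 186 119 134 154 167 147  62  61  84 106 104 100  98 100
157 157 157 156 157 156 156 156 155 156 157 157 158 165 201 215 162 134 162 159 165 141  52  68  88 103 101 100 101 100
158 158 158 158 157 157 158 157 156 157 157 159 148 107 141 176 136 158 158 158 163 140  52  64  69  82  91  98 104 103
156 155 156 158 156 156 156 156 157 156 155 163 145  99 125 159 158 158 157 157 157 132  52  63  66  66  65  64  64  64
```

The bar's bright diagonal passes through the hook's seat, and the load follows the spring rate (2.6 N at 10.5 mm). Now raising slowly, holding, and checking that it's level.

```bash
cat > s17.py <<'E'
from lib import *
import json
p=np.array(json.load(open("caddy.json"))); a=ca(p); x0=-.0005
for z in(.275,.284,.293,.302,.315,.33,.35): tool(*cw(p,x0),z,a,.035); print(z,np.round(r.current_wrist_force(),2))
print(r.current_time_s(),r.current_tcp_pos())
r.dwell(1.0); w=snap("side"); m=plymask(w)
if m is not None: print("side",*fit(CADDY,[(w,m)],(p[0],p[1],p[2],.05),z=True))
for n in("caddy_end_l","caddy_end_r"): print(n,[(np.round(o["extent"],0).tolist(),round(o["confidence"],2)) for o in search_frame("side",n)[:1]])
cv2.imwrite("pics/hang.png",w["img"]); print(np.round(fz(4),2))
r.dwell(2.2); print(r.current_time_s())
E
python3 s17.py
```

```text
0.275 [-0.49 -0.44 -6.37]
0.284 [-0.33 -0.29 -8.37]
0.293 [-0.4   0.   -8.38]
0.302 [-0.74 -0.36 -9.8 ]
0.315 [ 0.6  -0.43 -9.01]
0.33 [-0.02 -0.21 -8.26]
0.35 [ 0.16 -0.61 -7.46]
96.9667 [0.57097531 0.02106298 0.50503202]
side [ 0.56593727  0.01304661 -0.15168411  0.06204323] [0.782]
caddy_end_l [([286.0, 170.0, 334.0, 241.0], 0.78)]
caddy_end_r [([286.0, 170.0, 334.0, 241.0], 0.78)]
[ 0.06  0.33 -8.52]
100.7
```

```bash
cat > s18.py <<'E'
from lib import *
import json
p=np.array(json.load(open("caddy.json")))
for c in("side","top"):
    w=snap(c); m=plymask(w)
    if m is None: print(c,"none"); continue
    h=cv2.convexHull(np.argwhere(m)[:,::-1].astype(np.int32))[:,0]
    pr=lambda P:proj(w,place(np.array(P),p[0],p[1],p[2],.066)).round(1).tolist()
    C=[(-.034,-.1265,0),(-.034,.1265,0),(.034,.1265,0),(-.034,-.1265,.046),(-.034,.1265,.046),(.034,.1265,.046),(.034,-.1265,.046)]
    print(c,"pred",pr(C)); print("hull",h.tolist())
print(r.current_time_s())
E
python3 s18.py
```

```text
side pred [[333.5, 200.3], [303.6, 242.9], [282.3, 237.8], [333.7, 188.3], [303.4, 229.8], [281.7, 224.8], [314.4, 184.5]]
hull [[334, 199], [328, 208], [325, 212], [306, 237], [304, 239], [298, 239], [288, 237], [285, 236], [283, 235], [283, 225], [293, 213], [329, 187], [330, 187], [332, 188], [333, 189], [334, 192]]
top pred [[350.9, 216.1], [265.4, 203.8], [269.1, 181.4], [352.2, 213.5], [263.7, 200.8], [267.6, 177.8], [355.2, 190.2]]
hull [[354, 206], [353, 212], [351, 216], [346, 216], [334, 214], [332, 212], [331, 206], [331, 190], [332, 189], [336, 189], [348, 191], [353, 192], [354, 193]]
100.9
```

The corners fit a hang within about 2° of level, 6 cm up, and it's been held over 4 s. Lowering, unhooking and returning the scale.

```bash
cat > s19.py <<'E'
from lib import *
import json
p=np.array(json.load(open("caddy.json"))); a=ca(p); x0=-.0005
tool(*cw(p,x0),.295,a,.04); tool(*cw(p,x0),.27,a,.025); print(np.round(fz(2),2)); tool(*cw(p,x0),.245,a,.03); tool(*cw(p,x0),.231,a,.03); f=fz(3); print("down",np.round(f,2))
tool(*cw(p,-.03),.231,a,.05); print(np.round(fz(2)-f,2)); tool(*cw(p,-.065),.231,a,.1); tool(*cw(p,-.075),.36,a,.2); print(r.current_time_s())
s=np.array(json.load(open("stand.json"))); b=s[2]-np.pi/2
q,v=see2(p,dy=.17,z=.52,a=a); print("th",handle_th(v,q)); json.dump(q.tolist(),open("caddy2.json","w"))
E
python3 s19.py
```

```text
[-0.75  0.58 -5.45]
down [-0.02 -0.08 -1.91]
[ 0.1  -0.07  0.32]
107.8
caddy [ 0.5698  0.0225 -0.1475] [0.976] t 108.8
th [[0.02, 0.08], [0.015, 0.09], [0.015, 0.07]]
```

```bash
cat > s20.py <<'E'
from lib import *
import json
s=np.array(json.load(open("stand.json"))); b=s[2]-np.pi/2
tool(*s[:2],.36,b); tool(*s[:2],.20,b,.15); f0=fz(2); tool(*s[:2],.175,b,.05); tool(*s[:2],.168,b,.03); print(np.round(fz(2)-f0,2)); r.open_jaws(); tool(*s[:2],.20,b,.06); tool(*s[:2],.30,b,.25); print(r.current_time_s())
r.reach((.515,-.25,.50),rv(A0)); r.dwell(.15); v=snap("wrist"); g=v["img"].max(2); c=proj(v,[(s[0],s[1],.179)])[0].astype(int)
GR=np.vstack([box(.026,.104,-.008,.008),box(.018,.112,-.006,.006),box(.018,.104,-.012,.012)])
m=cv2.morphologyEx((g<75).astype(np.uint8),cv2.MORPH_OPEN,np.ones((7,7),np.uint8)); n,l,st,_=cv2.connectedComponentsWithStats(m); m=l==l[c[1],c[0]]
print("scale now",*fit(GR,[(v,m)],(s[0],s[1],s[2],.167)),"(before .5259 -.3423 .2172 iou .745)")
p=np.array(json.load(open("caddy2.json"))); q,v=see2(p); print("th",handle_th(v,q)); json.dump(q.tolist(),open("caddy.json","w")); print(r.current_time_s())
E
python3 s20.py
```

```text
[-0.04 -0.71 -0.76]
115.2
scale now [ 0.52513431 -0.34329353  0.22540591  0.167     ] [0.734] (before .5259 -.3423 .2172 iou .745)
caddy [ 0.57    0.0213 -0.1573] [0.982] t 117.6
th [[0.02, 0.06], [0.015, 0.07], [0.02, 0.1]]
117.6667
```

The scale is back in its stand within a millimetre. Now folding the handle: a sideways push first, then a press down along its arc.

```bash
cat > s21.py <<'E'
from lib import *
import json
p=np.array(json.load(open("caddy.json"))); a=ca(p); H=.0155
r.clamp(20); tool(*cw(p,.065),.24,a); tool(*cw(p,.065),.126,a,.2); f0=fz(2)
for th in(-.1,-.25,-.4,-.55,-.65):
    x,z=arc(th); tool(*cw(p,x+.004+H),max(.100,z-.022)+.018,a,.07); print(th,np.round(r.current_wrist_force()-f0,1))
x,z=arc(-.65); tool(*cw(p,x+.05),.13,a,.2); tool(*cw(p,x+.03),.2,a,.2); tool(*cw(p,x-.008),.2,a,.2); f0=fz(2)
for th in(-.62,-.8,-.95,-1.1,-1.25,-1.36):
    x,z=arc(th); tool(*cw(p,x-.004),z+.004+.018,a,.07); print(th,np.round(r.current_wrist_force()-f0,1))
tool(*cw(p,x-.01),.25,a,.2); r.open_jaws()
q,v=see2(p); print("th",handle_th(v,q)); json.dump(q.tolist(),open("caddy.json","w")); print(r.current_time_s())
cv2.imwrite("pics/end.png",v["img"])
E
python3 s21.py
```

```text
-0.1 [ 1.2 -0.9  1.1]
-0.25 [ 1.5 -1.3  0.2]
-0.4 [-0.3 -1.4  0.4]
-0.55 [ 0.8 -1.3 -0. ]
-0.65 [-0.1  0.3  0.6]
-0.62 [-0.4  0.2  0.1]
-0.8 [-0.2 -0.2 -0.1]
-0.95 [ 0.5  0.1 -1. ]
-1.1 [ 0.4  0.5 -0.9]
-1.25 [ 0.8  0.5 -0.1]
-1.36 [-0.4 -0.5 -0.4]
caddy [ 0.5699  0.0214 -0.1578] [0.987] t 129.2
th [[-1.27, 0.46], [-1.255, 0.49], [-1.25, 0.5]]
129.2667
```

```bash
cat > s22.py <<'E'
from lib import *
import json
p=np.array(json.load(open("caddy.json"))); a=ca(p)
r.clamp(20); x,z=arc(-1.38); tool(*cw(p,x-.002),.12,a); f0=fz(3)
for tz in(.066,.060,.057,.0545,.0525):
    tool(*cw(p,x-.002),tz+.018,a,.05); f=fz(2)-f0; print(tz,np.round(f,1))
    if f[2]>2.5: break
tool(*cw(p,x-.01),.25,a,.2); r.open_jaws()
q,v=see2(p); print("th",handle_th(v,q))
m=masks(v,"handle")[0][0]; mid=proj(v,place(np.array([[-.0956,0,.0505]]),*q))[0]; col=np.nonzero(m[int(mid[1]),int(mid[0])-15:int(mid[0])+16])[0]; print("mid",mid,col.mean()-15 if len(col) else None)
w=snap("side"); print("side th",handle_th(w,q))
for n in JAR:
    b=masks(v,n)
    for k,c in b[:2]:
        ys,xs=np.nonzero(k); print(n,round(c,2),[np.round(Ro.from_euler('z',-q[2]).apply(np.r_[onz(v,(xs.mean(),ys.mean()),JAR[n][1])-q[:2],0])[:2],3).tolist()])
print(r.current_time_s())
E
python3 s22.py
```

```text
0.066 [-0.7  0.1 -0.1]
0.06 [ 0.1 -0.4  0. ]
0.057 [-0.8 -0.5 -0. ]
0.0545 [0.  0.6 2.4]
0.0525 [-3.7  0.4  6. ]
caddy [ 0.5695  0.0213 -0.1592] [0.979] t 136.8
th [[-1.265, 0.47], [-1.265, 0.47], [-1.26, 0.48]]
mid [375.66566388  92.29761332] -1.0
side th [[-1.31, 0.16], [-1.36, 0.22], [-1.335, 0.11]]
allspice 0.69 [[-0.0, -0.031]]
cayenne 0.93 [[0.0, -0.09]]
mace 0.85 [[-0.001, 0.09]]
five_spice 0.84 [[0.002, 0.03]]
137.1917
```

```bash
python3 -c "
from bench import r
r.finish_job(); print(r.current_time_s())"
```

```text
the job is handed in; nothing more can be done
the job is handed in; nothing more can be done
```

I handed the job in at about 137 s: four jars stand packed two per half, the caddy hung within about 2° of level on the hook for over 4 s, the scale is back in its stand, the handle is folded down to its original side, and the mug, tin and tape were not handled.

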